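# Load the calibration lever and hold it level over its stand

### The job

Slide the brass rod weight all the way down into the upright sleeve of the blue calibration lever on the worktop and let go of it. Then grip the loaded lever at the red band that marks its balance point, lift it without tipping it, and finish still holding it level and motionless a few centimetres (about 4 cm) above the two-post stand, lined up for lowering: sleeve over the round cup, tail over the fork. Do not set it down: the program ends with the gripper holding the lever clear of the stand; leave the spanner, the beaker and everything else where they are.

Things in the scene. Friction and masses are not known exactly. Their poses are not given: they have to be found in the camera images.
- lever: blue cast lever lying loose on the worktop, 0.40 kg, 224 mm long, 46 mm high, standing on its two ends. Origin on its underside below the red band; x runs along it from sleeve to tail, z up. The bar is 18 mm wide (y), spans z 18 to 44 mm, x -44 to 115 mm; free space under it. Open sleeve upright at x -60 mm; tail boss (26 mm across, 46 mm high) at x +130 mm
- red_band (a point): centre of the red band, 14 mm wide, round the lever's bar; 31 mm above the lever's underside; here the lever balances once the rod is in its sleeve (within about 4 mm along the bar)
- sleeve_floor (a point): centre of the bore's floor, 6 mm above the lever's underside. The round sleeve is 33 mm across outside, flaring to 41 mm at the rim, 46 mm above the underside; its bore is 22 mm across, 40 mm deep, with a flared mouth
- sleeve_foot (a point): centre of the sleeve's underside
- tail_foot (a point): centre of the tail boss's underside
- rod: bright brass round rod weight with dark rings near its top, 20 mm diameter, 80 mm long, about 0.18 kg, chamfered foot; stands upright on the worktop. Origin at the centre of its foot, z along it to the top. When it is home in the sleeve its top is 86 mm above the lever's underside, 40 mm above the rim
- stand: fixed stand: dark base plate 250 x 80 x 12 mm, two aluminium posts with seats, highest point 95 mm. Origin on the worktop; x runs from the cup to the fork, z up. Cup at x -60 mm, fork at x +130 mm: when the lever's origin is above the stand's origin with the same heading, the lever is lined up
- cup_seat (a point): centre of the round cup (52 mm outside, 44 mm inside) on the stand, at its rim, 95 mm above the worktop; the sleeve's foot belongs over it
- fork_seat (a point): centre of the fork (two prongs 36 mm apart, open along the stand) at the height of its prong tops, 95 mm above the worktop; the tail's foot belongs over it
- spanner: loose flat steel spanner lying on the worktop near the front, 147 x 27 x 8 mm, origin at the centre of its underside; a bystander
- beaker: loose small glass beaker, 50 mm across, 59 mm high, origin at the centre of its underside; behind the stand; a bystander
There are look-alikes about, which are no part of the job. There is more than one size of the rod; the job needs the larger.

How it is judged:
By the outcome, as a careful person would: the job done as asked, in the order asked, and still so for the second after the job is handed in, while the arm keeps its last pose, push and grip.
It also fails if it takes over 58 s, if anything falls off the work surface, if the arm or the gripper's body presses on something with over 40 N, if the wrist force passes 120 N, or if a joint passes its speed limit or range.

### The arm

A 7-joint arm with a two-finger parallel gripper is mounted at the origin on a cart in front of the work surface, level with it; the furniture and walls round the work are solid. World frame = base frame: x ahead of the robot, y to its left, z up, the work surface at z = 0. Lengths are in m, angles in rad, forces in N, time in s.
With the tool pointing down it reaches from about 0.425 to 0.875 m from the base axis. Payload 4.7 kg.
Tool frame: the origin (TCP) lies where the fingers leave the gripper's body, on its centre line; the fingertips stand 70 mm ahead of it and the grasp point (between the pads) lies 51 mm ahead of it; z points along the fingers, y is the line along which they close (so a half turn about z gives the same grasp; the last joint's range is limited). The gripper opens to 87 mm and grips with 3 to 60 N. Pads are 19 mm wide; open, the fingers measure 117 mm over their backs; the gripper's body (75 mm by 190 mm) begins 51 mm behind the grasp point.
Start: joints at [1.185, 0.321, -0.07, 1.45, 0.023, 1.371, -0.057], TCP at [0.253, -0.599, 0.292] pointing down, gripper open.
Joint ranges: [-2.86, 2.86], [-0.3, 2.09], [-1.38, 1.24], [0.06, 2.45], [-1.56, 4.7], [0.09, 2.05], [-2.69, 2.69]. Speed limits (rad/s): [2.57, 2.57, 3.14, 3.14, 3.14, 3.14, 3.14].

### API

Orientations are given as a rotation vector (axis times angle).
In Python, from bench import get_state, get_image, get_calibration, close_job gives the robot as it stands.
- The arm moves only by the tool send_rows, never from a script. Its argument "rows" is a list of rows, each an object of numbers: "hand": the finger opening in mm, from 0 to 87; "x", "y", "z": the shift along the world's x, y, z in mm; "roll": the turn about the world's z in degrees. A call has 1 to 10 rows; each row shifts and turns the commanded pose from where the row before left it; what a row does not reach is not made up. A row lasts 1/10 s, in which the tool goes at most 50 mm and 8.59 degrees, less where a joint would pass 70% of its speed; a pose out of reach is approached as far as the arm can. A call is refused whole if a number of a shift passes 50 or a number of a turn 8.59, either way. A call with a gripper value outside its range is refused whole. The fingers move at their own pace and stop on an object; "force" is the grip in N (left out, the last holds). Time passes only in rows, so rows that do not move let the fingers close. It gives the time, the measured TCP pose, the force, the opening and the grip force at its end, in the units of the state.
- get_state(): the state, without advancing time (a new reading comes with each control period).
- get_image(name): name is "side" or "top" or "wrist"; returns the picture (400x640x3 uint8, blue, green, red); there is no depth.
- get_calibration(name): a dict with "mtx" (3x3 intrinsics, pixels), "world_from_camera" (4x4, takes a point from camera to world coordinates). Camera axes: x right, y down, z forward; pixel columns grow to the right and rows downward; lengths in m; the calibration is good to about 2 mm. A picture is of the moment at which its call begins: read the wrist's pose just before it. get_calibration takes no time and is no camera call; for the wrist camera it gives the pose at the moment of the call.
- close_job(): hands the job in; it is judged then, once.
The state is a dict: "time": time; "joint_positions": joint angles; "qd": joint speeds; "joint_torque": joint torques, N m; "position": TCP position; "tool_rot": TCP orientation; "ft_force": force on the tool from outside, world axes, zero at the start; "torque": the same for the moment, N m; "grip_width": opening from 0.0 (shut) to 1.0 (fully open); "grip_force": force on a finger pad.
Only numpy, scipy, OpenCV 4.12 (cv2) and the standard library are available. Lean on these libraries where they do the work, as an engineer would, in place of code of your own. Each camera call takes 0.05 s, during which the arm holds its last target. There are 200 camera calls.

## Working session

There is one attempt and no reset: what is moved stays moved. The work goes in short steps, Python scripts to look and compute and a tool call to move; the robot and the scene stay as the last step left them, time stands still between calls to the robot, and variables do not carry over. Pictures are saved under pics/ and viewed, at most 10 in all, crops included, and the job is handed in when it is done.

Besides the shell and the picture viewer there is one more tool, called after "Emit:" as name([rows], argument=value, ...), one row to a line, values as JSON. send_rows: Moves the arm, as the interface text tells. Its arguments: {"type":"object","properties":{"rows":{"type":"array","items":{"type":"object","properties":{"hand":{"type":"number"},"x":{"type":"number"},"y":{"type":"number"},"z":{"type":"number"},"roll":{"type":"number"}}}},"force":{"type":"number"}},"required":["rows"]}

```bash
mkdir -p pics
cat > h.py <<'E'
import numpy as np, cv2
from bench import *
def ray(cam,u,v,z,cal=None):
    c=cal or get_calibration(cam); K=np.array(c["mtx"]);T=np.array(c["world_from_camera"])
    d=T[:3,:3]@np.linalg.solve(K,[u,v,1.]); o=T[:3,3]
    return o+d*(z-o[2])/d[2]
def proj(cam,p,cal=None):
    c=cal or get_calibration(cam); K=np.array(c["mtx"]);T=np.array(c["world_from_camera"])
    q=K@(T[:3,:3].T@(np.array(p)-T[:3,3])); return q[:2]/q[2]
E
python3 - <<'E'
from h import *
for n in("side","top"):
    cv2.imwrite(f"pics/{n}0.png",get_image(n)); c=get_calibration(n); print(n,np.round(c["mtx"],1).tolist(),np.round(c["world_from_camera"],3).tolist())
s=get_state(); print({k:np.round(v,3).tolist() for k,v in s.items()})
E
```

```text
side [[445.6, 0.0, 324.7], [0.0, 445.6, 199.2], [0.0, 0.0, 1.0]] [[0.993, -0.058, 0.107, 0.444], [-0.121, -0.371, 0.921, -1.025], [-0.014, -0.927, -0.375, 0.508], [0.0, 0.0, 0.0, 1.0]]
top [[436.5, 0.0, 327.4], [0.0, 436.5, 194.6], [0.0, 0.0, 1.0]] [[-0.019, -0.993, 0.115, 0.413], [-1.0, 0.021, 0.009, -0.038], [-0.011, -0.115, -0.993, 1.358], [0.0, 0.0, 0.0, 1.0]]
{'time': 0.1, 'joint_positions': [1.185, 0.322, -0.07, 1.452, 0.023, 1.371, -0.057], 'qd': [0.001, -0.002, 0.002, -0.002, 0.001, 0.001, 0.001], 'joint_torque': [0.001, -49.257, -0.405, -31.34, -0.064, 0.04, 0.0], 'position': [0.253, -0.598, 0.291], 'tool_rot': [-3.077, -0.624, 0.001], 'ft_force': [-0.471, 0.351, 0.687], 'torque': [-0.014, 0.034, 0.003], 'grip_force': 0.0, 'grip_width': 1.0}
```

View pics/top0.png

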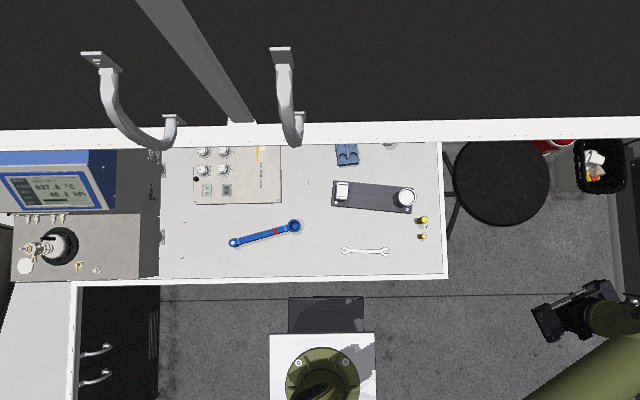

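View pics/side0.png

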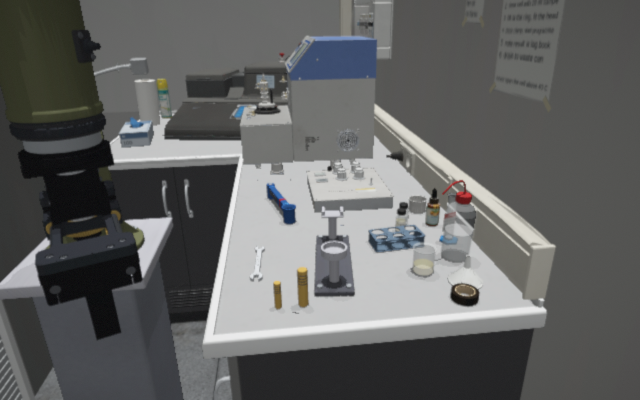

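The top view shows the lever from sleeve (294,227) to tail (234,243), the stand with its cup near (405,197) and fork near (342,190), the large rod at (421,219) and the small rod at (421,236). The side view agrees: large rod at (302,287), small at (277,295). Next I'll enlarge crops.

Run:
```python
import cv2, numpy as np
t=cv2.imread("pics/top0.png"); s=cv2.imread("pics/side0.png")
f=lambda i,x,y,w,h,k:cv2.resize(i[y:y+h,x:x+w],None,fx=k,fy=k,interpolation=cv2.INTER_CUBIC)
a=f(t,220,205,100,50,8)   # lever
b=f(t,320,170,120,80,6)
cv2.imwrite("pics/c1.png",np.vstack([f(t,220,210,90,45,8.0)[:, :720],f(t,325,170,120,40,6)]))
cv2.imwrite("pics/c2.png",np.hstack([f(s,265,180,50,130,4.5),f(s,310,200,50,130,4.5)]))
```

```text
(no output)
```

View pics/c1.png

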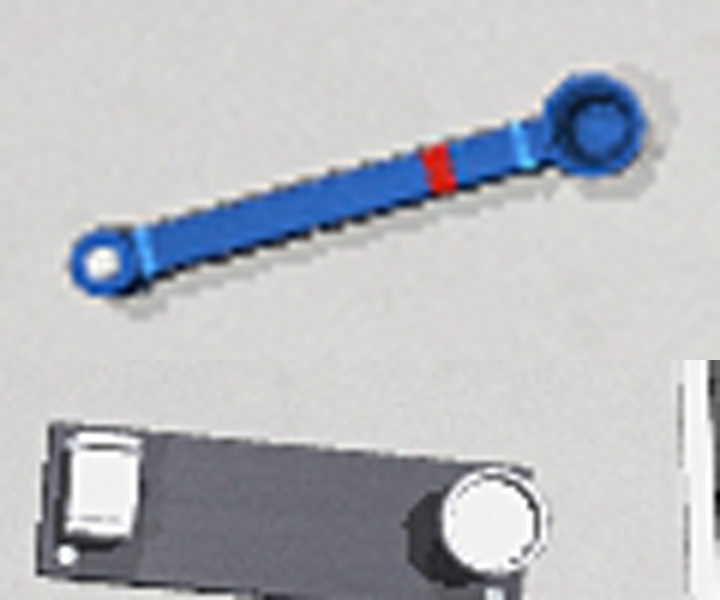

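View pics/c2.png

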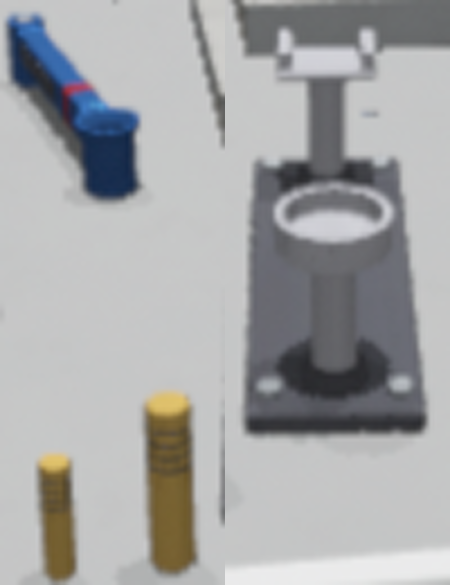

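Crop 1 gives image positions: sleeve rim centre (293.8,225.1), tail boss top (232.4,242.4), band (274.3,230.7), cup (407.1,196.4) and fork (342,190). Crop 2 shows the large rod's top centre at (301.9,269.4) and its foot at (302.6,304), the sleeve rim and the cup rim.

Run:
```python
from h import *
P={}
for n,c,u,v,z in [("sleeve","top",293.8,225.1,.046),("tail","top",232.4,242.4,.046),("band","top",274.3,230.7,.044),("cup","top",407.1,196.4,.095),("fork","top",342,190,.095),
 ("rodtop","side",301.9,269.4,.08),("rodfoot","side",302.6,304,0),
 ("sleeveS","side",265+106/4.5-.4,180+121/4.5-.4,.046),("cupS","side",310+(334-225)/4.5-.4,200+212/4.5-.4,.095),("forkS","side",310+(326-225)/4.5-.4,200+48/4.5-.4,.092),("bandS","side",265+76/4.5-.4,180+90/4.5-.4,.044)]:
    P[n]=ray(c,u,v,z)[:2]; print(n,np.round(P[n]*1e3,1))
d=P["tail"]-P["sleeve"];print("lever",np.linalg.norm(d),np.degrees(np.arctan2(d[1],d[0])),P["sleeve"]+d*60/190)
d=P["fork"]-P["cup"];print("stand",np.linalg.norm(d),np.degrees(np.arctan2(d[1],d[0])),P["cup"]+d*60/190)
t=cv2.imread("pics/top0.png")[205:245,405:440]; 
print(proj("top",[*P["rodtop"],.08]))
print(get_calibration("wrist"))
```

```text
sleeve [475.8  76.3]
tail [427.7 261. ]
band [460.2 135.4]
cup [ 550.2 -258.3]
fork [572.8 -69.7]
rodtop [ 482.  -311.4]
rodfoot [ 481.1 -305.7]
sleeveS [472.5  71.7]
cupS [ 548.7 -260.5]
forkS [570.5 -76.2]
bandS [456.4 128.5]
lever 0.1907801374470368 104.59642962156377 [0.46059934 0.13464855]
stand 0.18999208942243143 83.14099791402938 [ 0.55731922 -0.19872657]
[425.37642668 219.77787596]
{'mtx': array([[289.0694624 ,   0.        , 317.77777158],
       [  0.        , 289.0694624 , 198.09247071],
       [  0.        ,   0.        ,   1.        ]]), 'world_from_camera': array([[ 3.89114425e-01, -8.82242281e-01, -2.65025512e-01,
         3.25483216e-01],
       [-9.21188976e-01, -3.72947981e-01, -1.10998530e-01,
        -5.67129582e-01],
       [-9.13132984e-04,  2.87329709e-01, -9.57831303e-01,
         3.83364237e-01],
       [ 0.00000000e+00,  0.00000000e+00,  0.00000000e+00,
         1.00000000e+00]])}
```

Emit:
send_rows([
  {"x": 28.5,"y": 36.4,"roll": -2.86},
  {"x": 28.5,"y": 36.4,"roll": -2.86},
  {"x": 28.5,"y": 36.4,"roll": -2.86},
  {"x": 28.5,"y": 36.4,"roll": -2.86},
  {"x": 28.5,"y": 36.4,"roll": -2.86},
  {"x": 28.5,"y": 36.4,"roll": -2.86},
  {"x": 28.5,"y": 36.4,"roll": -2.86},
  {"x": 28.5,"y": 36.4,"roll": -2.86},
  {},
  {},
])

```text
schema error: expected keys hand, x, y, z, roll
```

Run:
```python
from h import *
s=get_state(); print(s["time"],s["position"],s["tool_rot"],s["joint_positions"])
c=get_calibration("wrist");im=get_image("wrist");cv2.imwrite("pics/w1.png",im)
import pickle;pickle.dump(c,open("w1.pkl","wb"))
for p in [(.482,-.308,.08),(.55,-.2583,.095),(.44,-.31,0)]: print(proj("wrist",p,c))
```

```text
0.1 [ 0.25285365 -0.59840126  0.29125668] [-3.07733500e+00 -6.23665707e-01  6.76807348e-04] [ 1.1850592   0.32178709 -0.07010655  1.451532    0.02260024  1.37081099
 -0.05687328]
[  84.86238237 -224.23039542]
[   5.82262306 -429.59308153]
[137.80072466 -89.82566402]
```

View pics/w1.png

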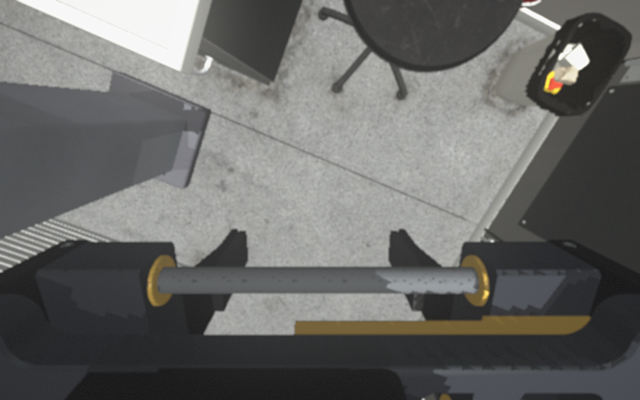

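The call was refused because every row needs all five keys. The wrist view shows only the floor, with the gripper across the lower part. I'll stop about 60 mm short in x so the rod comes into view.

Emit:
send_rows([
  {"hand": 87,"x": 21,"y": 36.4,"z": 0,"roll": -2.86},
  {"hand": 87,"x": 21,"y": 36.4,"z": 0,"roll": -2.86},
  {"hand": 87,"x": 21,"y": 36.4,"z": 0,"roll": -2.86},
  {"hand": 87,"x": 21,"y": 36.4,"z": 0,"roll": -2.86},
  {"hand": 87,"x": 21,"y": 36.4,"z": 0,"roll": -2.86},
  {"hand": 87,"x": 21,"y": 36.4,"z": 0,"roll": -2.86},
  {"hand": 87,"x": 21,"y": 36.4,"z": 0,"roll": -2.86},
  {"hand": 87,"x": 21,"y": 36.4,"z": 0,"roll": -2.86},
  {"hand": 87,"x": 0,"y": 0,"z": 0,"roll": 0},
  {"hand": 87,"x": 0,"y": 0,"z": 0,"roll": 0},
])

```text
time: 1.15
position: [0.4214, -0.3066, 0.2922]
tool_rot: [3.141, 0.006, -0.001]
ft_force: [-0.9, -0.9, -0.4]
grip_width: 0.998
grip_force: 0.0
```

Run:
```python
from h import *
s=get_state(); print(s["time"],s["position"],s["tool_rot"],s["joint_positions"])
c=get_calibration("wrist");im=get_image("wrist");cv2.imwrite("pics/w2.png",im)
import pickle;pickle.dump(c,open("w2.pkl","wb"))
for p in [(.482,-.308,.08),(.55,-.2583,.095),(.44,-.31,0)]: print(proj("wrist",p,c))
```

```text
1.15 [ 0.42140132 -0.30657444  0.29219708] [ 3.14120298e+00  5.68602493e-03 -7.55988197e-04] [ 0.83733135  0.05938617 -0.26943595  1.75991718  0.01689183  1.32465855
 -1.00294768]
[319.70333594 129.97129799]
[265.54489952  54.05814686]
[320.56193157 158.58712773]
```

View pics/w2.png

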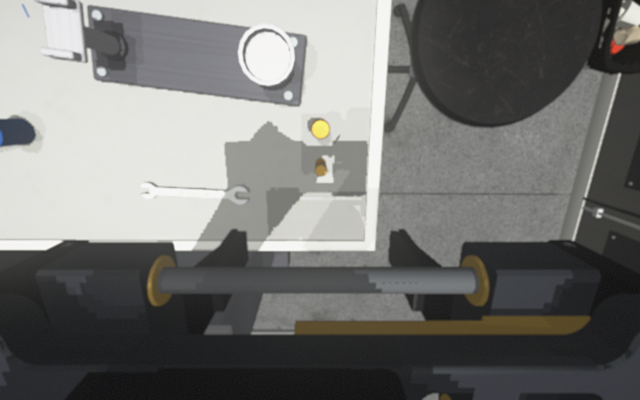

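The large rod's bright top is at (320,129), the small rod at (320,168), the cup centre at about (267,56) and the fork near (63,30). This matches the predictions from the top and side cameras. Next I'll get the exact centroid.

Run:
```python
from h import *
import pickle; c=pickle.load(open("w2.pkl","rb")); im=cv2.imread("pics/w2.png")
h=cv2.cvtColor(im,cv2.COLOR_BGR2HSV)
m=cv2.inRange(h,(18,150,200),(35,255,255)); m[:, :290]=0;m[:,350:]=0;m[:100]=0;m[150:]=0
x,y,w,hh=cv2.boundingRect(m); M=cv2.moments(m,True);u,v=M["m10"]/M["m00"],M["m01"]/M["m00"]
print(x,y,w,hh,u,v,"rod",ray("wrist",u,v,.08,c), "diam px",289/(c["world_from_camera"][2,3]-.08)*.02)
print("cup",ray("wrist",267,56,.095,c),"fork",ray("wrist",63,28,.095,c))
```

```text
Traceback (most recent call last):
ZeroDivisionError: float division by zero
```

Run:
```python
from h import *
import pickle; c=pickle.load(open("w2.pkl","rb")); im=cv2.imread("pics/w2.png")
h=cv2.cvtColor(im,cv2.COLOR_BGR2HSV); print(im[129,320],h[129,320])
m=((h[...,1]>130)&(h[...,2]>150)).astype(np.uint8); m[:, :290]=0;m[:,350:]=0;m[:100]=0;m[150:]=0
x,y,w,hh=cv2.boundingRect(m); M=cv2.moments(m,True);u,v=M["m10"]/M["m00"],M["m01"]/M["m00"]
print(x,y,w,hh,u,v,"rod",ray("wrist",u,v,.08,c), "diam px",289/(c["world_from_camera"][2,3]-.08)*.02)
print("cup",ray("wrist",267,56,.095,c),"fork",ray("wrist",63,28,.095,c))
```

```text
[117 236 246] [ 28 134 246]
312 120 17 18 319.43169398907105 129.80327868852459 rod [ 0.4821672  -0.30772032  0.08      ] diam px 18.995253426565043
cup [ 0.54839904 -0.25954652  0.095     ] fork [ 0.57033049 -0.07969859  0.095     ]
```

Rod is at (0.482, -0.308), agreed by two cameras. I'll go over it and down.

Emit:
send_rows([
  {"hand": 87,"x": 30,"y": -1,"z": 0,"roll": 0},
  {"hand": 87,"x": 30.6,"y": 0,"z": -20,"roll": 0},
  {"hand": 87,"x": 0,"y": 0,"z": -40,"roll": 0},
  {"hand": 60,"x": 0,"y": 0,"z": -40,"roll": 0},
  {"hand": 50,"x": 0,"y": 0,"z": -40,"roll": 0},
  {"hand": 50,"x": 0,"y": 0,"z": -25,"roll": 0},
  {"hand": 50,"x": 0,"y": 0,"z": -10,"roll": 0},
  {"hand": 40,"x": 0,"y": 0,"z": 0,"roll": 0},
  {"hand": 40,"x": 0,"y": 0,"z": 0,"roll": 0},
])

```text
time: 2.1
position: [0.482, -0.3098, 0.1186]
tool_rot: [3.14, -0.001, 0.002]
ft_force: [0.2, 0.1, 0.5]
grip_width: 0.54
grip_force: 0.0
```

Emit:
send_rows([
  {"hand": 30,"x": 0,"y": 1.8,"z": 0,"roll": 0},
  {"hand": 24,"x": 0,"y": 0,"z": 0,"roll": 0},
  {"hand": 15,"x": 0,"y": 0,"z": 0,"roll": 0},
  {"hand": 10,"x": 0,"y": 0,"z": 0,"roll": 0},
  {"hand": 10,"x": 0,"y": 0,"z": 0,"roll": 0},
  {"hand": 10,"x": 0,"y": 0,"z": 0,"roll": 0},
], force=20)

```text
time: 2.7
position: [0.4821, -0.3072, 0.1181]
tool_rot: [3.14, 0.001, 0.002]
ft_force: [0.0, 0.5, 4.2]
grip_width: 0.223
grip_force: 19.9
```

Emit:
send_rows([
  {"hand": 10,"x": 0,"y": 0,"z": 20,"roll": 0},
  {"hand": 10,"x": 0,"y": 0,"z": 40,"roll": 0},
  {"hand": 10,"x": 0,"y": 0,"z": 40,"roll": 0},
  {"hand": 10,"x": 0,"y": 0,"z": 35,"roll": 0},
  {"hand": 10,"x": 1,"y": 20,"z": 0,"roll": 8},
  {"hand": 10,"x": 1,"y": 25,"z": 0,"roll": 8},
  {"hand": 10,"x": 1,"y": 25,"z": 0,"roll": 8},
  {"hand": 10,"x": 1,"y": 25,"z": 0,"roll": 8},
  {"hand": 10,"x": 1,"y": 25,"z": 0,"roll": 8},
  {"hand": 10,"x": 1,"y": 25,"z": 0,"roll": 8},
])

```text
time: 3.7
position: [0.4869, -0.1604, 0.2513]
tool_rot: [-2.865, -1.286, 0.002]
ft_force: [-0.0, -1.3, -2.2]
grip_width: 0.224
grip_force: 19.9
```

Emit:
send_rows([
  {"hand": 10,"x": 1,"y": 25,"z": 0,"roll": 8},
  {"hand": 10,"x": 1,"y": 25,"z": 0,"roll": 8},
  {"hand": 10,"x": 1,"y": 25,"z": 0,"roll": 8},
  {"hand": 10,"x": 1,"y": 25,"z": 0,"roll": 8},
  {"hand": 10,"x": 1,"y": 25,"z": 0,"roll": 8},
  {"hand": 10,"x": 1,"y": 25,"z": 0,"roll": 8},
  {"hand": 10,"x": 1,"y": 15,"z": 0,"roll": 8.5},
  {"hand": 10,"x": 0,"y": 0,"z": 0,"roll": 0},
  {"hand": 10,"x": 0,"y": 0,"z": 0,"roll": 0},
])

```text
time: 4.6
position: [0.4941, 0.0027, 0.2517]
tool_rot: [-1.926, -2.481, 0.002]
ft_force: [0.1, -1.0, -1.3]
grip_width: 0.221
grip_force: 19.9
```

Run:
```python
from h import *
s=get_state(); print(s["time"],s["position"],s["tool_rot"],s["joint_positions"])
c=get_calibration("wrist");im=get_image("wrist");cv2.imwrite("pics/w3.png",im)
import pickle;pickle.dump(c,open("w3.pkl","wb"))
for p in [(.476,.076,.046),(.428,.261,.046),(.46,.135,.044)]: print(proj("wrist",p,c))
print("held rod top",proj("wrist",s["position"]-[0,0,.037],c))
```

```text
4.6 [0.49414202 0.00267907 0.25169055] [-1.92629151e+00 -2.48092145e+00  1.81583004e-03] [ 0.5700107   0.04604067 -0.64050451  1.86310873  0.02951356  1.24294201
  0.17084899]
[318.58927815 115.48195176]
[ 317.90474286 -132.81698908]
[317.68528486  47.57175424]
held rod top [317.59291784 275.06970166]
```

View pics/w3.png

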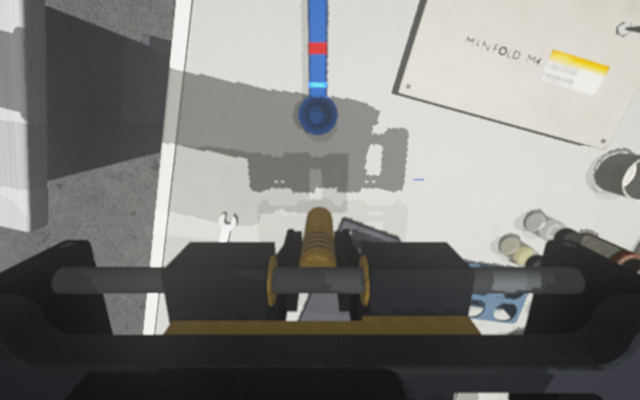

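The sleeve rim is centred near (318,116) and the band at (318,48), both on their predicted pixels. The held rod's foot is at about (319,210), upright between the fingers.

Run:
```python
from h import *
import pickle; c=pickle.load(open("w3.pkl","rb")); im=cv2.imread("pics/w3.png")
h=cv2.cvtColor(im,cv2.COLOR_BGR2HSV)
m=((h[...,1]>130)&(h[...,0]>95)&(h[...,0]<130)).astype(np.uint8); m[:, :290]=0;m[:,345:]=0;m[140:]=0
for r in list(range(92,138,3)): 
    x=np.flatnonzero(m[r]); print(r,(x.min(),x.max()) if len(x) else None,end=" ")
mm=m.copy(); mm=cv2.morphologyEx(mm,cv2.MORPH_OPEN,cv2.getStructuringElement(2,(27,27)));mm[:90]=0
x,y,w,hh=cv2.boundingRect(mm);print(x,y,w,hh)
u,v=x+(w-1)/2,y+(hh-1)/2
print("sleeve",ray("wrist",u,v,.046,c))
r=(h[...,1]>130)&((h[...,0]<8)|(h[...,0]>172)); r[:,:290]=0;r[:,345:]=0;r[100:]=0
yy,xx=np.nonzero(r);print(xx.mean(),yy.mean(),"band",ray("wrist",xx.mean(),yy.mean(),.044,c))
b=[(rr,np.flatnonzero(m[rr]).mean()) for rr in (5,20,70)]
P=[ray("wrist",x,rr,.044,c) for rr,x in b];d=P[0]-P[2];print("head",np.degrees(np.arctan2(d[1],d[0])),b)
s=get_state();print("foot pred",proj("wrist",s["position"]-[0,0,.117],c))
y=((h[...,0]>12)&(h[...,0]<32)&(h[...,1]>120)).astype(np.uint8);y[:,:290]=0;y[:,345:]=0;y[:200]=0;y[262:]=0
for q in range(206,262,6):
    x=np.flatnonzero(y[q]);print(q,(x.min(),x.max()) if len(x) else None,end=" ")
```

```text
92 (np.int64(310), np.int64(325)) 95 (np.int64(310), np.int64(325)) 98 (np.int64(325), np.int64(326)) 101 None 104 None 107 None 110 (np.int64(301), np.int64(301)) 113 (np.int64(300), np.int64(319)) 116 (np.int64(300), np.int64(321)) 119 (np.int64(301), np.int64(320)) 122 (np.int64(302), np.int64(333)) 125 (np.int64(304), np.int64(331)) 128 (np.int64(306), np.int64(329)) 131 (np.int64(310), np.int64(324)) 134 None 137 None 0 0 0 0
sleeve [0.17508796 0.10192676 0.046     ]
317.43783783783783 47.7027027027027 band [0.45980285 0.13483541 0.044     ]
head 104.79712038069304 [(5, np.float64(317.0)), (20, np.float64(317.0)), (70, np.float64(317.5))]
foot pred [317.78147276 219.71879774]
206 None 212 None 218 (np.int64(312), np.int64(329)) 224 (np.int64(315), np.int64(326)) 230 (np.int64(326), np.int64(326)) 236 None 242 None 248 (np.int64(314), np.int64(319)) 254 (np.int64(304), np.int64(331)) 260 (np.int64(301), np.int64(334))
```

Run:
```python
from h import *
import pickle; c=pickle.load(open("w3.pkl","rb")); im=cv2.imread("pics/w3.png").astype(int)
m=(im[...,0]-im[...,2]>25).astype(np.uint8); m[:, :290]=0;m[:,345:]=0;m[145:]=0
for r in range(94,142,3): 
    x=np.flatnonzero(m[r]); print(r,x.min() if len(x) else None,x.max() if len(x) else None,end="; ")
cols=np.flatnonzero(m[104:].any(0));rows=np.flatnonzero(m[:,300:307].any(1));print()
pts=[]
for r in range(106,141):
    x=np.flatnonzero(m[r])
    if len(x): pts+=[(x.min(),r),(x.max(),r)]
e=cv2.fitEllipse(np.array(pts,np.float32));print(e, ray("wrist",*e[0],.046,c))
y=(im[...,2]-im[...,0]>30);y[:,:290]=0;y[:,345:]=0
for q in range(200,262,5):
    x=np.flatnonzero(y[q]);print(q,x.min() if len(x) else None,x.max() if len(x) else None,end="; ")
```

```text
94 309 326; 97 307 328; 100 303 331; 103 301 333; 106 300 335; 109 299 336; 112 298 336; 115 298 337; 118 299 336; 121 300 335; 124 301 334; 127 303 332; 130 306 329; 133 311 324; 136 None None; 139 None None; 
((317.44659423828125, 113.9254379272461), (38.45048522949219, 40.48381805419922), 178.81884765625) [0.47453721 0.07715423 0.046     ]
200 None None; 205 None None; 210 312 326; 215 308 330; 220 307 331; 225 307 331; 230 306 331; 235 305 333; 240 308 332; 245 307 332; 250 303 333; 255 302 333; 260 300 334;
```

Sleeve centre is at (0.4745, 0.077), consistent with the band lying 60 mm further along. I'll move over it and descend to just above the rim.

Emit:
send_rows([
  {"hand": 10,"x": -5,"y": 18,"z": 0,"roll": 0},
  {"hand": 10,"x": -5,"y": 20,"z": 0,"roll": 0},
  {"hand": 10,"x": -5,"y": 20,"z": 0,"roll": 0},
  {"hand": 10,"x": -5,"y": 16.3,"z": 0,"roll": 0},
  {"hand": 10,"x": 0,"y": 0,"z": -20,"roll": 0},
  {"hand": 10,"x": 0,"y": 0,"z": -30,"roll": 0},
  {"hand": 10,"x": 0,"y": 0,"z": -25,"roll": 0},
  {"hand": 10,"x": 0,"y": 0,"z": 0,"roll": 0},
  {"hand": 10,"x": 0,"y": 0,"z": 0,"roll": 0},
])

```text
time: 5.55
position: [0.4747, 0.0766, 0.1775]
tool_rot: [-1.926, -2.481, 0.0]
ft_force: [0.5, -0.6, -1.9]
grip_width: 0.224
grip_force: 19.9
```

Run:
```python
from h import *
s=get_state(); print(s["time"],s["position"],s["tool_rot"],s["ft_force"])
im=get_image("side"); w=get_image("wrist")
p=proj("side",(.4745,.077,.06)).astype(int);print(p)
a=cv2.resize(im[p[1]-50:p[1]+50,p[0]-40:p[0]+40],None,fx=5,fy=5,interpolation=2)
b=cv2.resize(w[200:325,270:370],None,fx=4,fy=4,interpolation=2)
cv2.imwrite("pics/c4.png",np.hstack([a,b]))
```

```text
5.55 [0.47471494 0.07659732 0.17746253] [-1.92578038e+00 -2.48133248e+00  4.61058693e-04] [ 0.52386091 -0.58470534 -1.92952103]
[288 200]
```

View pics/c4.png

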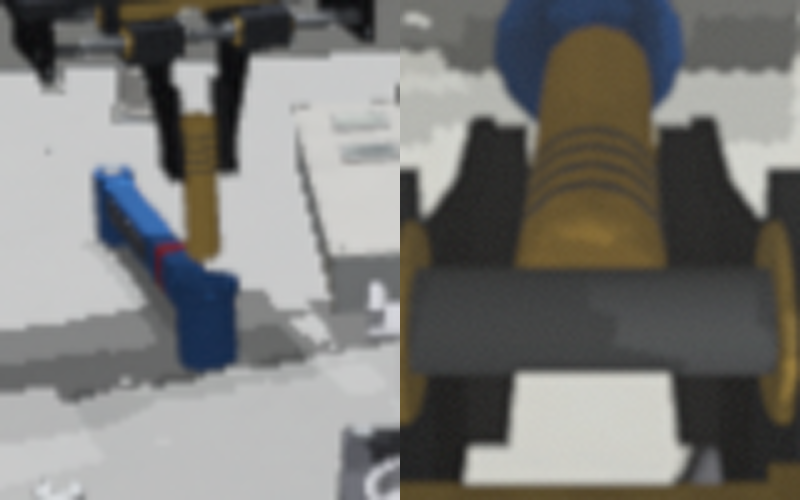

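Wrist crop: the rod foot sits about 1 mm to the +x side of the sleeve's centre. The side crop shows it just above the rim. I'll correct by 1 mm and go down slowly.

Emit:
send_rows([
  {"hand": 10,"x": -1,"y": 0.3,"z": -5,"roll": 0},
  {"hand": 10,"x": 0,"y": 0,"z": -5,"roll": 0},
  {"hand": 10,"x": 0,"y": 0,"z": -4,"roll": 0},
  {"hand": 10,"x": 0,"y": 0,"z": -4,"roll": 0},
  {"hand": 10,"x": 0,"y": 0,"z": -4,"roll": 0},
  {"hand": 10,"x": 0,"y": 0,"z": 0,"roll": 0},
])

```text
time: 6.25
position: [0.4734, 0.0776, 0.1547]
tool_rot: [-1.922, -2.484, 0.001]
ft_force: [-0.7, -0.6, -1.9]
grip_width: 0.221
grip_force: 19.9
```

Emit:
send_rows([
  {"hand": 10,"x": 0,"y": 0,"z": -5,"roll": 0},
  {"hand": 10,"x": 0,"y": 0,"z": -5,"roll": 0},
  {"hand": 10,"x": 0,"y": 0,"z": -5,"roll": 0},
  {"hand": 10,"x": 0,"y": 0,"z": -5,"roll": 0},
  {"hand": 10,"x": 0,"y": 0,"z": -5,"roll": 0},
  {"hand": 10,"x": 0,"y": 0,"z": -2,"roll": 0},
  {"hand": 10,"x": 0,"y": 0,"z": 0,"roll": 0},
])

```text
time: 6.95
position: [0.4733, 0.0778, 0.1278]
tool_rot: [-1.923, -2.484, 0.0]
ft_force: [0.4, -1.3, -2.8]
grip_width: 0.223
grip_force: 19.9
```

Emit:
send_rows([
  {"hand": 10,"x": 0,"y": 0,"z": -2,"roll": 0},
  {"hand": 10,"x": 0,"y": 0,"z": -1.5,"roll": 0},
  {"hand": 10,"x": 0,"y": 0,"z": -0.5,"roll": 0},
  {"hand": 10,"x": 0,"y": 0,"z": 0,"roll": 0},
])

```text
time: 7.35
position: [0.4735, 0.078, 0.1242]
tool_rot: [-1.923, -2.485, -0.0]
ft_force: [1.5, -1.9, -0.9]
grip_width: 0.221
grip_force: 19.9
```

Reached the floor height at TCP 0.124 with low force. I'll release and rise for a look.

Emit:
send_rows([
  {"hand": 30,"x": 0,"y": 0,"z": 0,"roll": 0},
  {"hand": 45,"x": 0,"y": 0,"z": 0,"roll": 0},
  {"hand": 60,"x": 0,"y": 0,"z": 0,"roll": 0},
  {"hand": 60,"x": 0,"y": 0,"z": 20,"roll": 0},
  {"hand": 70,"x": 0,"y": 0,"z": 40,"roll": 0},
  {"hand": 70,"x": 0,"y": 0,"z": 40,"roll": 0},
  {"hand": 70,"x": 0,"y": 0,"z": 20,"roll": 0},
  {"hand": 70,"x": 0,"y": 0,"z": 0,"roll": 0},
  {"hand": 70,"x": 0,"y": 0,"z": 0,"roll": 0},
])

```text
time: 8.25
position: [0.4734, 0.078, 0.2441]
tool_rot: [1.922, 2.484, 0.0]
ft_force: [0.1, 0.7, -0.9]
grip_width: 0.798
grip_force: 0.0
```

Run:
```python
from h import *
s=get_state(); print(s["time"],s["position"],s["tool_rot"],s["ft_force"])
c=get_calibration("wrist");w=get_image("wrist");im=get_image("side")
i=w.astype(int);h=cv2.cvtColor(w,cv2.COLOR_BGR2HSV)
r=(i[...,2]-np.maximum(i[...,0],i[...,1])>70); r[:,:280]=0;r[:,355:]=0;r[220:]=0
yy,xx=np.nonzero(r);print(len(xx),xx.mean(),yy.mean(),"band",ray("wrist",xx.mean(),yy.mean(),.044,c))
m=(i[...,0]-i[...,2]>25);m[:,:280]=0;m[:,355:]=0
P=[]
for q in range(20,150,10):
    x=np.flatnonzero(m[q]&~r[q]); 
    if len(x): print(q,x.min(),x.max(),end="; "); P.append(ray("wrist",(x.min()+x.max())/2,q,.044,c))
P=[p for p in P if p[1]<.23];d=P[0]-P[-1];print("head",np.degrees(np.arctan2(d[1],d[0])),P[0],P[-1])
p=proj("side",(.4745,.077,.06)).astype(int);print(p)
for z in(.046,.086,.09):print(z,proj("side",(.474,.0775,z))-p)
a=cv2.resize(im[p[1]-50:p[1]+50,p[0]-40:p[0]+40],None,fx=5,fy=5,interpolation=2)
cv2.imwrite("pics/c5.png",np.hstack([a,cv2.resize(w[0:300,220:420],None,fx=1.667,fy=1.667)[:500]]))
```

```text
8.25 [0.47342547 0.07802007 0.24412262] [1.92236810e+00 2.48433927e+00 1.13506591e-04] [ 0.08722918  0.68966352 -0.89919307]
128 318.5 132.375 band [0.45925204 0.13589187 0.044     ]
20 309 328; 30 309 328; 40 309 328; 50 310 328; 60 310 328; 70 310 328; 80 310 327; 90 310 327; 100 310 327; 110 310 327; 120 310 327; 140 310 326; head 104.27695360625638 [0.4366349  0.22290756 0.044     ] [0.46063636 0.1285876  0.044     ]
[288 200]
0.046 [0.63476719 5.61728155]
0.086 [-0.04184082 -8.33905931]
0.09 [-0.11045253 -9.75430759]
```

View pics/c5.png

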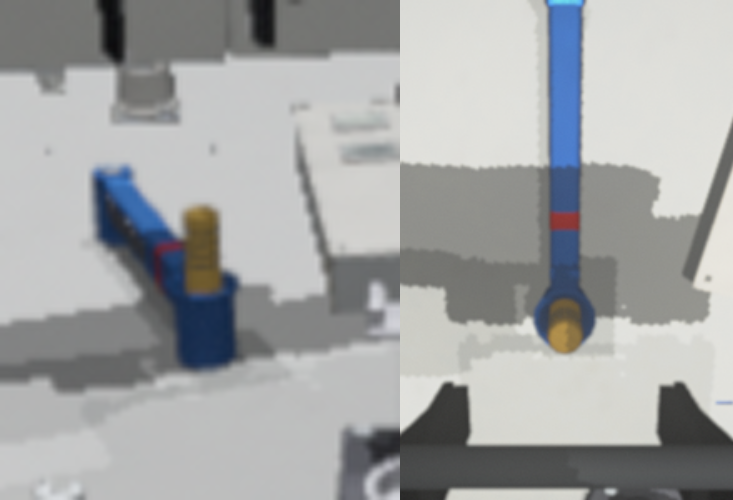

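The rod is home: its top stands 14 px above the rim and 40 mm predicts 14.0. The band is at (0.459,0.136) with heading 104.4°. Before descending I'll check the grey box's height, because the gripper body may reach over it.

Run:
```python
from h import *
b=ray("side",314.6,206.6,0);print("box corner bottom",b)
for z in(.03,.04,.05,.06,.07,.08):print(z,proj("side",[*b[:2],z]),ray("top",282,203,z)[:2])
```

```text
box corner bottom [0.55183788 0.16818253 0.        ]
0.03 [314.36368769 197.05705523] [0.54479721 0.11316833]
0.04 [314.28399706 193.83892706] [0.54380778 0.11202714]
0.05 [314.20383976 190.60195369] [0.54281836 0.11088595]
0.06 [314.12321169 187.3459691 ] [0.54182893 0.10974476]
0.07 [314.04210868 184.07080531] [0.54083951 0.10860357]
0.08 [313.96052653 180.77629236] [0.53985009 0.10746238]
```

Run:
```python
from h import *
import pickle; c=pickle.load(open("w3.pkl","rb"))
for u,v in((392,94),(398,92)):
  b=ray("wrist",u,v,0,c);print(u,v,"bottom",b)
  for z in(0,.03,.05,.07):print(z,"side",proj("side",[*b[:2],z]).round(1),"top",proj("top",[*b[:2],z]).round(1),"w3",proj("wrist",[*b[:2],z],c).round(1))
g=cv2.cvtColor(cv2.imread("pics/side0.png"),6);print(g[176:220,306:326:2])
```

```text
392 94 bottom [0.5501067  0.11818733 0.        ]
0 side [315.8 213.5] top [281.5 202.3] w3 [392.  94.]
0.03 side [315.5 203.7] top [280.3 201.3] w3 [399.2  92.3]
0.05 side [315.4 197. ] top [279.6 200.6] w3 [404.8  91. ]
0.07 side [315.2 190.3] top [278.8 200. ] w3 [411.2  89.5]
398 92 bottom [0.55593054 0.12184931 0.        ]
0 side [317.7 212.8] top [280.3 200.4] w3 [398.  92.]
0.03 side [317.5 203. ] top [279.1 199.4] w3 [405.8  90.1]
0.05 side [317.3 196.4] top [278.3 198.7] w3 [411.9  88.6]
0.07 side [317.2 189.7] top [277.5 198. ] w3 [418.8  86.9]
[[195 191 202 203 192 177 185 188 189 200]
 [194 189 204 205 203 201 200 200 199 201]
 [195 180 205 205 204 198 193 189 185 184]
 [194 155 203 204 202 184 173 158 149 146]
 [194 145 203 203 202 179 161 146 146 146]
 [194 129 200 202 202 174 166 160 158 161]
 [194 114 196 200 201 181 163 172 175 177]
 [195 106 190 201 202 201 200 200 201 202]
 [195 116 191 203 204 205 205 206 206 205]
 [198 138 189 205 205 206 206 207 207 205]
 [198 140 179 205 205 206 206 207 206 205]
 [198 141 153 204 206 206 206 206 206 205]
 [198 160 139 203 206 20
[... 652 characters left out ...]
06 105 105]
 [199 198 198 160  99 106 106 106 106 105]
 [199 199 199 191 103 106 105 106 110 107]
 [199 199 199 195 102 106 106 105 149 128]
 [199 198 199 194 101 105 105 106 191 164]
 [198 199 199 195 115 105 105 105 195 183]
 [199 199 199 198 141 104 105 106 196 186]
 [199 200 199 198 142 104 105 107 198 187]
 [199 199 199 199 143 110 111 116 187 179]
 [199 199 199 199 163 151 152 152 133 136]
 [199 199 199 198 196 194 195 192 124 131]
 [199 199 199 199 199 199 199 195 125 144]
 [199 199 199 199 199 199 198 195 150 166]
 [199 199 198 199 199 198 199 196 176 175]
 [199 199 198 198 199 199 200 196 156 149]
 [199 199 199 198 199 199 200 198 183 181]
 [199 200 199 199 199 199 199 199 197 197]]
```

The box is about 35 mm high, well below the gripper body at 83 mm. Moving to the band.

Emit:
send_rows([
  {"hand": 70,"x": -5,"y": 20,"z": 0,"roll": 0},
  {"hand": 70,"x": -5,"y": 20,"z": 0,"roll": 0},
  {"hand": 70,"x": -4.5,"y": 18,"z": 0,"roll": 0},
  {"hand": 70,"x": 0,"y": 0,"z": -40,"roll": 0},
  {"hand": 60,"x": 0,"y": 0,"z": -50,"roll": 0},
  {"hand": 60,"x": 0,"y": 0,"z": -40,"roll": 0},
  {"hand": 50,"x": 0,"y": 0,"z": -20,"roll": 0},
  {"hand": 50,"x": 0,"y": 0,"z": -10,"roll": 0},
  {"hand": 50,"x": 0,"y": 0,"z": 0,"roll": 0},
  {"hand": 50,"x": 0,"y": 0,"z": 0,"roll": 0},
])

```text
time: 9.35
position: [0.4595, 0.1362, 0.0848]
tool_rot: [1.922, 2.484, 0.001]
ft_force: [0.6, 0.7, 0.0]
grip_width: 0.579
grip_force: 0.0
```

Emit:
send_rows([
  {"hand": 40,"x": 0,"y": 0,"z": -2,"roll": 0},
  {"hand": 30,"x": 0,"y": 0,"z": 0,"roll": 0},
  {"hand": 24,"x": 0,"y": 0,"z": 0,"roll": 0},
  {"hand": 10,"x": 0,"y": 0,"z": 0,"roll": 0},
  {"hand": 10,"x": 0,"y": 0,"z": 0,"roll": 0},
  {"hand": 10,"x": 0,"y": 0,"z": 0,"roll": 0},
  {"hand": 10,"x": 0,"y": 0,"z": 0,"roll": 0},
], force=50)

```text
time: 10.05
position: [0.4593, 0.1358, 0.0826]
tool_rot: [1.923, 2.484, 0.0]
ft_force: [-0.7, -0.7, 3.2]
grip_width: 0.201
grip_force: 50.0
```

Emit:
send_rows([
  {"hand": 10,"x": 0,"y": 0,"z": 2,"roll": 0},
  {"hand": 10,"x": 0,"y": 0,"z": 4,"roll": 0},
  {"hand": 10,"x": 0,"y": 0,"z": 4,"roll": 0},
  {"hand": 10,"x": 0,"y": 0,"z": 0,"roll": 0},
  {"hand": 10,"x": 0,"y": 0,"z": 0,"roll": 0},
])

```text
time: 10.55
position: [0.459, 0.1358, 0.0923]
tool_rot: [1.923, 2.484, 0.0]
ft_force: [-0.4, -0.8, -5.5]
grip_width: 0.205
grip_force: 50.0
```

Run:
```python
from h import *
s=get_state(); print(s["time"],s["position"],s["tool_rot"],s["ft_force"],s["torque"],s["grip_width"]*87)
```

```text
10.55 [0.45901948 0.13577772 0.09226745] [1.92276240e+00 2.48429413e+00 4.42243306e-06] [-0.41928312 -0.76643642 -5.52227099] [-0.02250948 -0.10090353  0.00699871] 17.842830538929487
```

The load of about 5.6 N matches lever plus rod. I'll lift to height and check that it is level.

Emit:
send_rows([
  {"hand": 10,"x": 0,"y": 0,"z": 8,"roll": 0},
  {"hand": 10,"x": 0,"y": 0,"z": 15,"roll": 0},
  {"hand": 10,"x": 0,"y": 0,"z": 20,"roll": 0},
  {"hand": 10,"x": 0,"y": 0,"z": 20,"roll": 0},
  {"hand": 10,"x": 0,"y": 0,"z": 20,"roll": 0},
  {"hand": 10,"x": 0,"y": 0,"z": 20,"roll": 0},
  {"hand": 10,"x": 0,"y": 0,"z": 15,"roll": 0},
  {"hand": 10,"x": 0,"y": 0,"z": 8,"roll": 0},
  {"hand": 10,"x": 0,"y": 0,"z": 0,"roll": 0},
  {"hand": 10,"x": 0,"y": 0,"z": 0,"roll": 0},
])

```text
time: 11.55
position: [0.4588, 0.1358, 0.2181]
tool_rot: [1.923, 2.485, -0.001]
ft_force: [0.1, -0.2, -6.9]
grip_width: 0.202
grip_force: 50.0
```

```bash
cat > lev.py <<'E'
from h import *
def run(tag):
    s=get_state(); p=s["position"];r=s["tool_rot"];a=2*np.arctan2(r[1],r[0]);ax=np.array([np.cos(a),np.sin(a),0])
    print(s["time"],p,r,np.degrees(a),s["ft_force"],s["torque"],s["grip_width"]*87)
    c=get_calibration("wrist");w=get_image("wrist");im=get_image("side");cv2.imwrite(f"pics/{tag}w.png",w);cv2.imwrite(f"pics/{tag}s.png",im)
    o=p-[0,0,.0826]
    i=w.astype(int);m=(i[...,0]-i[...,2]>25)
    m[:,:280]=0;m[:,355:]=0;m[230:]=0
    n,l,st,ce=cv2.connectedComponentsWithStats(m.astype(np.uint8));k=1+st[1:,4].argmax();m=l==k
    ys=np.flatnonzero(m.any(1));print("tail top row",ys.min())
    for q in range(ys.min(),ys.max(),8):x=np.flatnonzero(m[q]);print(q,x.min(),x.max(),end="; ")
    print()
    for q in (130,143,115,80): print("pred",q,proj("wrist",o+ax*q/1e3+[0,0,.046],c).round(1))
    print("low/high 5mm, x143",proj("wrist",o+ax*.143+[0,0,.041],c),proj("wrist",o+ax*.143+[0,0,.051],c))
    for n,q,z in(("rim",-60,.046),("rodtop",-60,.086),("tailtop",130,.046)):print("side",n,proj("side",o+ax*q/1e3+[0,0,z]).round(1))
E
python3 -c "import lev;lev.run('L1')"
```

```text
11.55 [0.45877914 0.13575401 0.21808558] [ 1.92259706e+00  2.48453865e+00 -6.50719291e-04] 104.53283032044033 [ 0.05428337 -0.24683766 -6.86438695] [-0.04369446 -0.06352675  0.03268533] 17.59086611677843
tail top row 0
0 292 343; 8 294 342; 16 294 341; 24 295 341; 32 297 338; 40 297 339; 48 297 338; 56 297 338; 64 297 338; 72 298 338; 80 298 338; 88 298 338; 96 298 337; 104 298 338; 112 298 337; 120 298 337; 128 299 337; 136 299 337; 144 299 336; 152 299 336; 160 299 336; 168 299 336; 176 300 336; 184 300 336; 192 300 335; 200 300 335; 208 300 335; 216 301 335; 224 301 334; 
pred 130 [317.5 -28.8]
pred 143 [317.5 -71.2]
pred 115 [317.5  16.6]
pred 80 [317.6 110.1]
low/high 5mm, x143 [317.5325773  -63.24528299] [317.47950251 -79.92982732]
side rim [286.2 156.8]
side rodtop [285.5 141.6]
side tailtop [267.3 139.8]
```

```bash
cat > lev2.py <<'E'
from h import *
from scipy.optimize import least_squares
def run(tag,z0=.0826):
    s=get_state();p=s["position"];r=s["tool_rot"];a=2*np.arctan2(r[1],r[0]);ax=np.array([np.cos(a),np.sin(a),0]);ay=np.array([-np.sin(a),np.cos(a),0])
    o=p-[0,0,z0];c=get_calibration("wrist")
    i=cv2.GaussianBlur(cv2.imread(f"pics/{tag}w.png"),(1,1),0).astype(int);m=(i[...,0]-i[...,2]>25);m[:,:280]=0;m[:,355:]=0
    R=np.arange(56,225,4);L=np.array([[np.flatnonzero(m[q]).min()-.5,np.flatnonzero(m[q]).max()+.5] for q in R])
    X=np.linspace(.02,.125,60)
    def res(t):
        P=lambda x,y:proj("wrist",o+ax*x+ay*y+[0,0,.044-.031+.031-t[0]*x+t[1]],c)
        E=[np.array([P(x,y*.009) for x in X]) for y in(1,-1)]
        f=[np.interp(R,e[::-1,1],e[::-1,0]) for e in E]
        return (np.abs(f[0]-f[1])-(L[:,1]-L[:,0]))
    q=least_squares(res,[0,0]);print("slope deg (tail down +)",np.degrees(q.x[0]),"z off mm",q.x[1]*1e3,"rms",np.sqrt(np.mean(q.fun**2)),np.abs(res([0,0])).mean(), res([0,0])[::6])
    # side: rod & lever
    im=cv2.imread(f"pics/{tag}s.png").astype(int)
    b=(im[...,0]-im[...,2]>30);y=(im[...,2]-im[...,0]>50)
    u,v=proj("side",o-ax*.06+[0,0,.066]).astype(int)
    for n,k in(("blue",b),("brass",y)):
        for q in range(v-25,v+35,3):
            x=np.flatnonzero(k[q,u-45:u+25])+u-45
            if len(x):print(n,q,x.min(),x.max(),end="; ")
        print()
    for n,qx,z in(("rimfront",-60,.046),("foot",-60,0),("rodtop",-60,.086),("tailtop",130,.046),("tailfoot",130,0)):
        print(n,[proj("side",o+ax*qx/1e3*np.cos(t)+[0,0,z-np.sin(t)*qx/1e3]).round(1).tolist() for t in(-.05,0,.05)])
E
python3 -c "import lev2;lev2.run('L1')"
```

```text
slope deg (tail down +) -2.2764910407028287 z off mm -8.562746032104089 rms 0.4184997687325921 1.7484811074515907 [1.74408182 1.79517264 0.84626347 1.8973543  1.94844513 1.99953595
 2.05062678 3.10171761]
blue 142 264 268; blue 145 264 269; blue 148 264 265; blue 151 265 267; blue 154 265 281; blue 157 278 293; blue 160 278 291; blue 163 280 291; blue 166 281 291; blue 169 281 291; blue 172 281 291; blue 175 284 287; 
brass 127 293 294; brass 130 266 275; brass 142 282 288; brass 145 283 287; brass 148 284 287; brass 154 283 288; brass 157 284 288; 
rimfront [[286.1, 158.2], [286.1, 157.1], [286.0, 156.0]]
foot [[287.0, 175.2], [286.9, 174.1], [286.9, 173.0]]
rodtop [[285.4, 143.0], [285.3, 141.9], [285.3, 140.7]]
tailtop [[267.1, 137.9], [267.2, 140.1], [267.4, 142.2]]
tailfoot [[268.1, 153.1], [268.2, 155.2], [268.3, 157.3]]
```

```bash
cat > lev3.py <<'E'
from h import *
def meas(im,o,ax,label,ret=None):
    i=im.astype(int);b=(i[...,0]-i[...,2]>25)
    for n,qx,w in(("tail",130,3),("sleeve",-60,3)):
        u,vt=proj("side",o+ax*qx/1e3+[0,0,.046]);_,vb=proj("side",o+ax*qx/1e3)
        u0=int(round(u));k=b[:,u0-w-2:u0+w-2] if n=="tail" else b[:,u0-w:u0+w]
        rows=np.flatnonzero(k.sum(1)>=w);rows=rows[(rows>vt-12)&(rows<vb+12)]
        print(label,n,"rows",rows.min(),rows.max(),"pred",vt.round(1),vb.round(1),"diff",(rows.min()-vt).round(2),(rows.max()-vb).round(2))
def cur(tag,z0=.0826):
    s=get_state();p=s["position"];r=s["tool_rot"];a=2*np.arctan2(r[1],r[0])
    meas(cv2.imread(f"pics/{tag}s.png"),p-[0,0,z0],np.array([np.cos(a),np.sin(a),0]),tag)
def rest():
    a=np.radians(104.6);meas(cv2.imread("pics/side0.png"),np.array([.4598,.1352,0]),np.array([np.cos(a),np.sin(a),0]),"rest")
E
python3 -c "
import lev3;lev3.rest();lev3.cur('L1')
from h import *
r=cv2.imread('pics/side0.png');l=cv2.imread('pics/L1s.png')
f=lambda i,u,v:cv2.resize(i[v-40:v+40,u-40:u+25],None,fx=6,fy=6,interpolation=2)
cv2.imwrite('pics/c6.png',np.hstack([f(r,289,200),f(l,286,157)]))"
```

```text
rest tail rows 184 197 pred 183.4 197.4 diff 0.63 -0.4
rest sleeve rows 202 223 pred 205.6 221.3 diff -3.65 1.73
L1 tail rows 141 155 pred 140.1 155.2 diff 0.93 -0.2
L1 sleeve rows 160 175 pred 157.1 174.1 diff 2.89 0.86
```

Run:
```python
from h import *
import pickle; c=pickle.load(open("w2.pkl","rb"))
w=cv2.imread("pics/w2.png");g=cv2.GaussianBlur(cv2.cvtColor(w,6),(3,3),0)
print(289/(c["world_from_camera"][2,3]-.095)*.052/2)
h=cv2.HoughCircles(cv2.resize(g[0:110,210:320],None,fx=4,fy=4,interpolation=2),cv2.HOUGH_GRADIENT,1,40,param1=150,param2=30,minRadius=90,maxRadius=135)
for q in h[0][:4]: u,v=(q[0]+.5)/4-.5+210,(q[1]+.5)/4-.5; print(u,v,q[2]/4,ray("wrist",u,v,.095,c)[:2])
t=cv2.cvtColor(cv2.imread("pics/top0.png"),6)
h=cv2.HoughCircles(cv2.resize(t[175:220,385:430],None,fx=8,fy=8,interpolation=2),cv2.HOUGH_GRADIENT,1,40,param1=150,param2=20,minRadius=60,maxRadius=85)
for q in h[0][:4]: u,v=(q[0]+.5)/8-.5+385,(q[1]+.5)/8-.5+175; print("top",u,v,q[2]/8,ray("top",u,v,.095)[:2])
# base plate: dark mask, min-area rect in wrist view on z=.012
m=((g<110)).astype(np.uint8);m[:, :85]=0;m[:,312:]=0;m[118:]=0
m=cv2.morphologyEx(m,cv2.MORPH_CLOSE,np.ones((25,25)))
n,l,st,ce=cv2.connectedComponentsWithStats(m);k=1+st[1:,4].argmax()
cn=max(cv2.findContours((l==k).astype(np.uint8),0,2)[0],key=len)[:,0]
W=np.array([ray("wrist",u,v,.012,c)[:2] for u,v in cn],np.float32)*1000
print(st[k],cv2.minAreaRect(W))
```

```text
25.974246572734863Traceback (most recent call last):
  File "<stdin>", line 6, in <module>
TypeError: 'NoneType' object is not subscriptable
```

Run:
```python
from h import *
import pickle; c=pickle.load(open("w2.pkl","rb"))
w=cv2.imread("pics/w2.png");g=cv2.cvtColor(w,6)
def hc(im,x,y,s,k,r0,r1,cam,cal):
    h=cv2.HoughCircles(cv2.resize(im[y:y+s,x:x+s],None,fx=k,fy=k,interpolation=2),cv2.HOUGH_GRADIENT,1,10,param1=80,param2=12,minRadius=r0*k,maxRadius=r1*k)
    for q in (h[0][:3] if h is not None else []): u,v=(q[0]+.5)/k-.5+x,(q[1]+.5)/k-.5+y; print(cam,u,v,q[2]/k,ray(cam,u,v,.095,cal)[:2])
hc(g,212,0,110,4,20,32,"wrist",c)
hc(cv2.cvtColor(cv2.imread("pics/top0.png"),6),380,172,50,6,7,11,"top",None)
m=(g<115).astype(np.uint8);m[:, :88]=0;m[:,312:]=0;m[112:]=0
print([(r,np.flatnonzero(m[r]).min(),np.flatnonzero(m[r]).max()) for r in (20,50,70,85,95,100)])
B=[];T=[]
for u in range(140,230,6):
    r=np.flatnonzero(m[:,u]);T.append(ray("wrist",u,r.min(),.012,c)[:2]);B.append(ray("wrist",u,r.max(),.012,c)[:2])
for E in(T,B):
    E=np.array(E);f=np.polyfit(E[:,1],E[:,0],1);print("edge head",90-np.degrees(np.arctan(f[0])),"x at y=-.2",np.polyval(f,-.2))
```

```text
wrist 267.0 58.0 27.125 [ 0.54673918 -0.25946852]
wrist 270.25 55.5 25.45 [ 0.54882404 -0.26252254]
wrist 272.5 53.5 30.15 [ 0.55048402 -0.26463806]
top 406.83334 196.5 8.833333 [ 0.54987775 -0.25750973]
top 405.16666 197.66667 8.316667 [ 0.54656975 -0.2525411 ]
top 405.0 196.0 9.599999 [ 0.55144916 -0.2522524 ]Traceback (most recent call last):
  File "<stdin>", line 10, in <module>
    return umr_minimum(a, axis, None, out, keepdims, initial, where)
ValueError: zero-size array to reduction operation minimum which has no identity
```

Run:
```python
from h import *
import pickle; c=pickle.load(open("w2.pkl","rb"))
g=cv2.cvtColor(cv2.imread("pics/w2.png"),6)
B=[];T=[]
for u in range(140,232,6):
    r=np.flatnonzero(g[:115,u]<130)
    if len(r)<20: continue
    T.append(ray("wrist",u,r.min()-.5,.012,c)[:2]);B.append(ray("wrist",u,r.max()+.5,.006,c)[:2])
for E in(T,B):
    E=np.array(E);f=np.polyfit(E[:,1],E[:,0],1);print("edge head",90-np.degrees(np.arctan(f[0])),"x at y=-.2",np.polyval(f,-.2),np.std(E[:,0]-np.polyval(f,E[:,1])))
```

```text
edge head 83.57786349898976 x at y=-.2 0.5952608423498257 0.0002962398941220805
edge head 83.02459938921436 x at y=-.2 0.5167810500144595 0.0004891979103103665
```

The plate's midline gives x = 0.556 at y = -0.2 with heading 83.2°, which agrees with the cup. Target is the lever origin at (0.556,-0.1995) with a roll of -21.3°. Moving gently at this height.

Emit:
send_rows([
  {"hand": 10,"x": 2,"y": -6,"z": 0,"roll": -0.4},
  {"hand": 10,"x": 3,"y": -10,"z": 0,"roll": -0.6},
  {"hand": 10,"x": 4.6,"y": -16,"z": 0,"roll": -1},
  {"hand": 10,"x": 5.8,"y": -20,"z": 0,"roll": -1.3},
  {"hand": 10,"x": 5.8,"y": -20,"z": 0,"roll": -1.3},
  {"hand": 10,"x": 5.8,"y": -20,"z": 0,"roll": -1.3},
  {"hand": 10,"x": 5.8,"y": -20,"z": 0,"roll": -1.3},
  {"hand": 10,"x": 5.8,"y": -20,"z": 0,"roll": -1.3},
  {"hand": 10,"x": 5.8,"y": -20,"z": 0,"roll": -1.3},
  {"hand": 10,"x": 5.8,"y": -20,"z": 0,"roll": -1.3},
])

```text
time: 12.65
position: [0.5097, -0.038, 0.2182]
tool_rot: [2.156, 2.285, 0.0]
ft_force: [0.4, 0.7, -4.8]
grip_width: 0.202
grip_force: 50.0
```

Emit:
send_rows([
  {"hand": 10,"x": 5.8,"y": -20,"z": 0,"roll": -1.3},
  {"hand": 10,"x": 5.8,"y": -20,"z": 0,"roll": -1.3},
  {"hand": 10,"x": 5.8,"y": -20,"z": 0,"roll": -1.3},
  {"hand": 10,"x": 5.8,"y": -20,"z": 0,"roll": -1.3},
  {"hand": 10,"x": 5.8,"y": -20,"z": 0,"roll": -1.3},
  {"hand": 10,"x": 5.8,"y": -20,"z": 0,"roll": -1.3},
  {"hand": 10,"x": 5.2,"y": -18,"z": 0,"roll": -1.1},
  {"hand": 10,"x": 3.8,"y": -13,"z": 0,"roll": -0.9},
  {"hand": 10,"x": 2.4,"y": -8,"z": 0,"roll": -0.6},
  {"hand": 10,"x": 1.2,"y": -4,"z": 0,"roll": -0.3},
])

```text
time: 13.65
position: [0.5568, -0.1998, 0.2181]
tool_rot: [-2.359, -2.075, -0.0]
ft_force: [0.1, -0.4, -5.5]
grip_width: 0.199
grip_force: 50.0
```

Emit:
send_rows([
  {"hand": 10,"x": 0,"y": 0,"z": 0,"roll": 0},
  {"hand": 10,"x": 0,"y": 0,"z": 0,"roll": 0},
  {"hand": 10,"x": 0,"y": 0,"z": 0,"roll": 0},
])

```text
time: 13.95
position: [0.5567, -0.198, 0.2184]
tool_rot: [-2.356, -2.078, -0.0]
ft_force: [0.5, -0.1, -5.0]
grip_width: 0.204
grip_force: 50.0
```

Run:
```python
from h import *
import lev,lev3
lev.run("L2");lev3.rest();lev3.cur("L2")
im=cv2.imread("pics/L2s.png");s=get_state();r=s["tool_rot"];a=2*np.arctan2(r[1],r[0]);o=s["position"]-[0,0,.0826];ax=np.array([np.cos(a),np.sin(a),0])
x0,y0=265,80;k=4.5
f=cv2.resize(im[y0:y0+130,x0:x0+130],None,fx=k,fy=k,interpolation=2)
for q,z in((-60,0),(-60,.046),(-60,.086),(130,.046),(130,0)):
    u,v=proj("side",o+ax*q/1e3+[0,0,z]);print(q,z,u.round(1),v.round(1));cv2.circle(f,(int((u-x0+.5)*k),int((v-y0+.5)*k)),2,(0,255,0),-1)
cv2.imwrite("pics/c7.png",f)
```

```text
13.95 [ 0.55667675 -0.19804023  0.21836875] [-2.35602893e+00 -2.07775357e+00 -2.25674164e-04] -277.18263369907714 [ 0.5067983  -0.10132055 -5.02886907] [-0.01097382 -0.07148164  0.0143326 ] 17.756063104294054
tail top row 0
0 293 343; 8 295 341; 16 294 341; 24 295 341; 32 297 338; 40 297 338; 48 297 338; 56 297 338; 64 297 338; 72 297 338; 80 297 338; 88 297 338; 96 297 338; 104 298 338; 112 298 337; 120 298 337; 128 298 337; 136 298 337; 144 299 337; 152 299 337; 160 299 336; 168 299 336; 176 299 336; 184 300 336; 192 300 336; 200 300 336; 208 300 335; 216 300 335; 224 301 335; 
pred 130 [317.9 -28.6]
pred 143 [318.  -70.9]
pred 115 [317.9  16.8]
pred 80 [317.9 110.3]
low/high 5mm, x143 [317.94721149 -62.93001144] [317.95515135 -79.57953378]
side rim [333.5 205.2]
side rodtop [333.4 185.3]
side tailtop [332.4 172.9]
rest tail rows 184 197 pred 183.4 197.4 diff 0.63 -0.4
rest sleeve rows 202 223 pred 205.6 221.3 diff -3.65 1.73
L2 tail rows 176 183 pred 172.9 191.7 diff 3.11 -8.71
L2 sleeve rows 209 230 pred 205.2 227.2 diff 3.79 2.75
-60 0 333.7 227.2
-60 0.046 333.6 205.2
-60 0.086 333.4 185.3
130 0.046 332.4 172.9
130 0 332.6 191.7
```

View pics/c7.png

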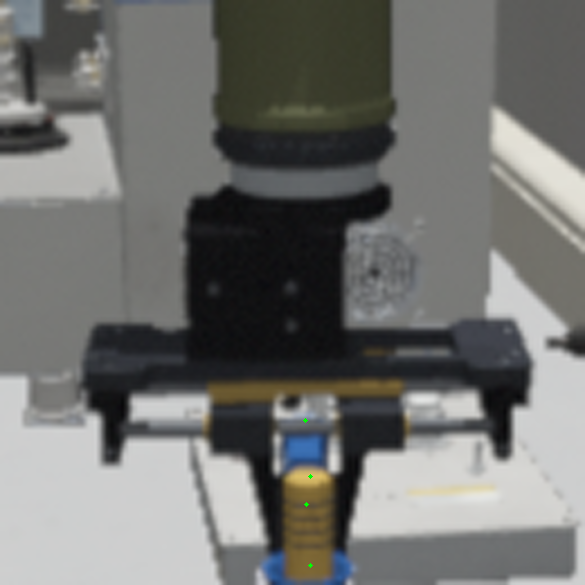

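The rod and sleeve fall on the positions predicted for a level lever: rod top (333,185) and rim (333,205). I'll cross-check the tilt with the bright stripe at the tail end of the bar, resting versus held.

Run:
```python
from h import *
from scipy.spatial.transform import Rotation as Ro
s=get_state();c=get_calibration("wrist")
T=np.eye(4);T[:3,:3]=Ro.from_rotvec(s["tool_rot"]).as_matrix();T[:3,3]=s["position"]
X=np.linalg.inv(T)@c["world_from_camera"]
T0=np.eye(4);T0[:3,:3]=Ro.from_rotvec([1.92236810,2.48433927,.000113506291]).as_matrix();T0[:3,3]=[.47342547,.07802007,.24412262]
c0={"mtx":c["mtx"],"world_from_camera":T0@X}
r=cv2.imread("pics/c5.png")[:,400:];w=cv2.imread("pics/L2w.png")
print("rest G",[(q,int(r[q,160:171,1].mean())) for q in range(0,16)])
print("held G",[(q,int(w[q,310:326,1].mean())) for q in range(0,40,1)])
o0=np.array([.4588,.136,0]);ax0=np.array([np.cos(np.radians(104.5)),np.sin(np.radians(104.5)),0])
for v in(0,1,2,3,4): print(v,"x rest",(ray("wrist",318.5,v,.044,c0)-o0)@ax0)
o=s["position"]-[0,0,.0826];a=np.radians(82.82);ax=np.array([np.cos(a),np.sin(a),0])
for x in(.105,.110,.115): print(x,[proj("wrist",o+ax*x+[0,0,.044+dz*x],c)[1].round(1) for dz in(-.035,0,.035)])
```

```text
rest G [(0, 215), (1, 209), (2, 200), (3, 179), (4, 158), (5, 137), (6, 126), (7, 119), (8, 119), (9, 119), (10, 120), (11, 120), (12, 120), (13, 120), (14, 120), (15, 120)]
held G [(0, 123), (1, 123), (2, 124), (3, 123), (4, 121), (5, 120), (6, 117), (7, 109), (8, 91), (9, 76), (10, 82), (11, 102), (12, 116), (13, 119), (14, 119), (15, 119), (16, 119), (17, 119), (18, 119), (19, 120), (20, 119), (21, 119), (22, 119), (23, 120), (24, 120), (25, 119), (26, 120), (27, 119), (28, 120), (29, 120), (30, 120), (31, 120), (32, 120), (33, 119), (34, 119), (35, 120), (36, 119), (37, 120), (38, 119), (39, 120)]
0 x rest 0.11301529320594962
1 x rest 0.1122567572372559
2 x rest 0.11149691147975264
3 x rest 0.11073575253802571
4 x rest 0.10997327700491484
0.105 [np.float64(48.0), np.float64(46.1), np.float64(44.1)]
0.11 [np.float64(34.8), np.float64(32.3), np.float64(29.8)]
0.115 [np.float64(21.2), np.float64(18.2), np.float64(15.0)]
```

The checks show no slip between lift and transit, and the lever is level within measurement error. Final trim, then a hold.

Emit:
send_rows([
  {"hand": 10,"x": -0.5,"y": -1.5,"z": -0.5,"roll": 0.3},
  {"hand": 10,"x": 0,"y": 0,"z": 0,"roll": 0},
  {"hand": 10,"x": 0,"y": 0,"z": 0,"roll": 0},
  {"hand": 10,"x": 0,"y": 0,"z": 0,"roll": 0},
  {"hand": 10,"x": 0,"y": 0,"z": 0,"roll": 0},
  {"hand": 10,"x": 0,"y": 0,"z": 0,"roll": 0},
])

```text
time: 14.65
position: [0.5562, -0.2007, 0.2178]
tool_rot: [2.352, 2.082, 0.0]
ft_force: [0.9, -0.2, -5.6]
grip_width: 0.204
grip_force: 50.0
```

Run:
```python
from h import *
s=get_state();r=s["tool_rot"];print(s["time"],s["position"],np.degrees(2*np.arctan2(r[1],r[0]))%180,np.abs(s["qd"]).max(),s["grip_width"]*87,s["grip_force"])
ok=np.hypot(s["position"][0]-.556,s["position"][1]+.1998)<.003
print(ok, close_job() if ok else "")
```

```text
14.65 [ 0.55618563 -0.20068123  0.21776821] 83.0247003335187 0.0013723203635355769 17.712122976759904 49.999494748190045
the job is handed in; nothing more can be done
True None
```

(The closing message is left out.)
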